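# Set a load box's step switch by counting clicks from its stop

### The arm

A 6-joint arm with a two-finger parallel gripper is mounted at the origin on the work surface. World frame = base frame: x ahead of the robot, y to its left, z up, the work surface at z = 0. Lengths are in mm, angles in rad, forces in N, time in s.
With the tool pointing down it reaches from about 325 to 1000 mm from the base axis. Payload 5.1 kg.
Tool frame: the origin (TCP) lies on the centre line of the jaws, within the pads' length; the fingertips stand ahead of it and the grasp point (between the pads) lies 11 mm behind it (bot.tips_ahead is the z of the fingertips in the tool frame, in mm); z points along the fingers, y is the line along which they close (so a half turn about z gives the same grasp; the last joint's range is limited). The gripper opens to 85 mm and grips with 20 to 120 N. Pads are 22 mm wide; open, the fingers measure 114 mm over their backs; the gripper's body (76 mm by 85 mm) begins 54 mm behind the grasp point. The pads swing forward as they close: fully open they stand 13 mm farther back than shut.
Start: joints at [-1.318, 0.124, 1.65, -0, 1.367, -0.083], TCP at [214.158, -613.695, 239.322] pointing down, gripper open.
Joint ranges: [-2.61, 2.61], [-1.02, 2.33], [0.03, 2.71], [-1.35, 4.49], [0.32, 2.68], [-2.91, 2.91]. Speed limits (rad/s): [2.57, 2.57, 3.14, 3.14, 3.14, 3.14].

### API

Orientations are given as a rotation vector (axis times angle).
In Python, from rig import bot gives the robot as it stands.
- The arm moves only by the shell command python3 -m pendant 'ROWS' [FORCE]. ROWS is JSON, a list of rows, each a list of 3 entries, a list of its own where there are three numbers: the turn, a rotation vector about the world's x, y, z in degrees, then the shift along the world's x, y, z in cm, then the finger opening in cm, from 0 to 8.54. In form: [[[wx, wy, wz], [dx, dy, dz], hand], ...]. A call has 1 to 12 rows; each row shifts and turns the commanded pose from where the row before left it; what a row does not reach is not made up. A row lasts 1/8 s, in which the tool goes at most 62.5 mm and 10.7 degrees, less where a joint would pass 70% of its speed; a pose out of reach is approached as far as the arm can. A call with a gripper value outside its range is refused whole. The fingers move at their own pace and stop on an object; FORCE is the grip in N (left out, the last holds). Time passes only in rows, so rows that do not move let the fingers close. It gives the time, the measured TCP pose, the force, the opening and the grip force at its end, in the units of the state.
- bot.state(): the state, without advancing time (a new reading comes with each control period).
- bot.camera(name): name is "side" or "top" or "wrist"; returns the picture (400x640x3 uint8, red, green, blue); there is no depth.
- bot.calibration(name): a dict with "fx", "fy", "cx", "cy" (pixels), "D" ([k1, k2, p1, p2, k3] as OpenCV has them; the pictures are not rectified), "rvec" (rotation vector, rad) and "tvec" (3), from world to camera coordinates, as OpenCV has them. Camera axes: x right, y down, z forward; pixel columns grow to the right and rows downward; lengths in mm; the calibration is good to about 2 mm. A picture is of the moment at which its call begins: read the wrist's pose just before it. calibration takes no time and is no camera call; for the wrist camera it gives the pose at the moment of the call.
- bot.sign_off(): hands the job in; it is judged then, once.
The state is a dict: "t": time; "qpos": joint angles; "qvel": joint speeds; "joint_efforts": joint torques, N m; "position": TCP position; "tool_rot": TCP orientation; "force": force on the tool from outside, world axes, zero at the start; "torque": the same for the moment, N m; "grip_width": finger opening in mm; "gripper_force": force on a finger pad.
Only numpy, scipy, OpenCV 4.12 (cv2) and the standard library are available. Lean on these libraries where they do the work, as an engineer would, in place of code of your own. Each camera call takes 0.05 s, during which the arm holds its last target. There are 200 camera calls.

### The job

On the instrument box that has the bar-shaped selector knob, turn the knob anticlockwise all the way to its end stop, then clockwise exactly four clicks, and let go of it. Then push that box's set button fully in so that it takes the setting, and let it spring back. Leave the other box's round dial and the loose things on the bench alone.

Things in the scene. Friction and masses are not known exactly. Their poses are not given: they have to be found in the camera images.
- selector_grip (a point): Centre of the bar of the black bar-shaped selector knob, on its turning axis, on a panel sloped 30 degrees (facing the robot and up). Bar 48 mm long, 14 thick; round skirt of 52 mm diameter under it. This point is 16 mm under the bar's top, 16 over the skirt, 24 over the panel. Turns with the knob: x along the bar to its pointer end (white line), y across it, z out along the axis.
- selector (a joint): Turning angle of the selector in rad, growing clockwise seen facing the panel. 0 is the first click position, just beside the anticlockwise end stop (-0.06); ten positions 0.524 (30 degrees) apart up to 4.71. A spring detent pulls it into the nearest one when let go; passing a click takes about 0.2 N m, the stops are firm.
- set_button_top (a point): Centre of the top face of the round black set button (24 mm diameter, standing 10 mm out of a steel collar of 40 mm diameter) on the selector's panel, 103 mm to the right of the knob seen from the robot, 22 mm above the panel. z points outward, square to the panel; the button is pushed along -z.
- set_button (a joint): Travel of the set button in m: 0 out, 0.006 fully in; a spring returns it, about 5 N holds it fully in.
- dial_mark (a point): End of the white line on the round dial (42 mm diameter, 28 mm high) of the other, like grey box, 20 mm off the dial's axis. To be left as it is.
- load_box: Grey sloped instrument box with the bar knob and the set button: 200 x 200 mm, 45 mm high in front, 132 at the back, fixed to the bench. Origin at the centre of its underside; its front faces its own -x, z up. The slope begins at the top of the front and runs back 150 mm (level).
- supply_box: The other grey box, same case and same frame, with the round dial and two low terminal posts on its panel; fixed to the bench.
- meter: Yellow hand-held multimeter lying loose, 180 x 85 x 40 mm, origin at the centre of its underside, x along it. Bystander.
- driver: Screwdriver lying loose, 200 mm long, 26 mm thick, origin at the middle of its length on the bench, x towards its tip. Bystander.
- jug: White bottle with a green cap standing loose, 100 mm diameter, 200 mm high, origin at the centre of its underside. Bystander.

How it is judged (in metres and radians):
On the way, in this order (a step that is already met when the one before it is completed fails the run):
1. the selector has been turned back to its anticlockwise end stop (value of joint selector below 0.12 rad), for 0.1 s.
2. the selector rests on the fourth click from the stop, let go (value of joint selector between 1.93 and 2.26 rad and contact force between the fingers and selector below 0.2 N), for 0.3 s.
3. the set button is pushed fully in with the selector on the fourth click (value of joint set_button above 0.0048 m and value of joint selector between 1.93 and 2.26 rad), for 0.05 s.
At the end, for the whole second after the job is handed in: The selector rests on the fourth click from its anticlockwise stop (2.09 rad, within 0.16) and the set button, having been pushed fully in, is out again (value of joint selector between 1.93 and 2.26 rad and value of joint set_button below 0.001 m); the robot touches nothing.
It fails at once if the other box's round dial is turned (distance of dial_mark from where it was at the start of the episode above 0.008 m).
It fails at once if the multimeter is knocked away (distance of meter from where it was at the start of the episode above 0.03 m).
It fails at once if the screwdriver is knocked away (distance of driver from where it was at the start of the episode above 0.03 m).
It fails at once if the bottle is knocked away (distance of jug from where it was at the start of the episode above 0.03 m).
It also fails if it takes over 72 s, if anything falls off the work surface, if the arm or the gripper's body presses on something with over 40 N, if the wrist force passes 120 N, or if a joint passes its speed limit or range.

## Working session

There is one attempt and no reset: what is moved stays moved. The work goes in short steps, Python scripts to look and compute and a shell command to move; the robot and the scene stay as the last step left them, time stands still between calls to the robot, and variables do not carry over. Pictures are saved under pics/ and viewed, at most 10 in all, crops included, and the job is handed in when it is done.

```bash
mkdir -p pics; python3 - <<'E'
from rig import bot
import cv2
s=bot.state();print(s['t'],s['position'],s['tool_rot'],bot.tips_ahead)
for n in("top","side"):
    cv2.imwrite(f"pics/{n}0.png",bot.camera(n)[:,:,::-1]);print(n,bot.calibration(n))
E
```

```text
0.0 [ 214.00424244 -613.11726552  238.00683858] [-3.09528955e+00 -5.24642864e-01  3.19783393e-04] 8.0
top {'fx': 464.8596085682827, 'fy': 464.8596085682827, 'cx': 316.04914771371153, 'cy': 197.69554900181288, 'D': array([-0.0742856,  0.       ,  0.       ,  0.       ,  0.       ]), 'rvec': array([ 2.16321487, -2.21450539,  0.05783911]), 'tvec': array([  -3.18359672,  530.14417338, 1440.384906  ])}
side {'fx': 417.45922109185307, 'fy': 417.45922109185307, 'cx': 321.4576694950304, 'cy': 193.17473768039608, 'D': array([-0.10985983,  0.        ,  0.        ,  0.        ,  0.        ]), 'rvec': array([ 0.83957353, -2.60419254,  0.98895046]), 'tvec': array([ 443.4737803 ,  322.12496848, 1383.59428504])}
```

View pics/top0.png

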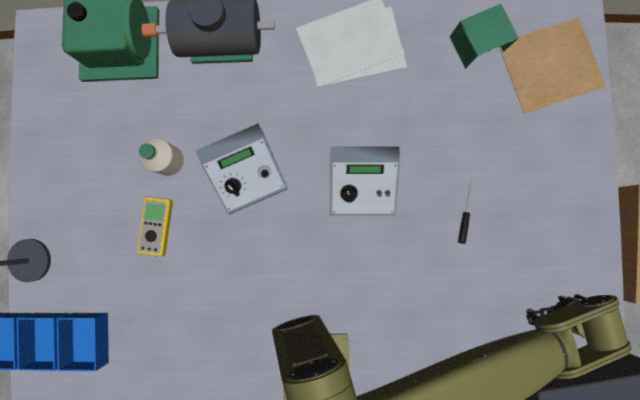

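View pics/side0.png

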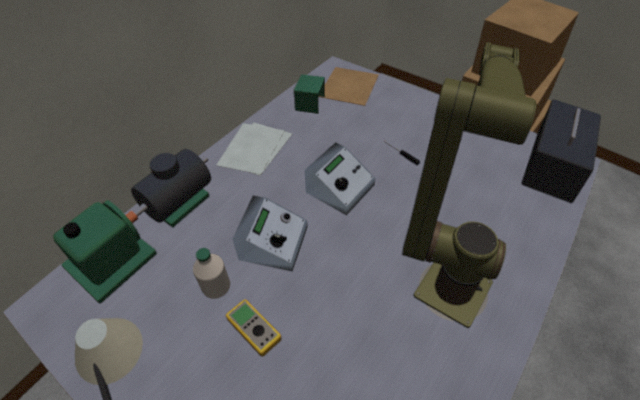

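The load box is at top (240,168): knob about (233,186), button about (265,172). In the side view the knob is about (278,240) and the button about (286,217). Next I'll zoom in on it.

```bash
python3 - <<'E'
import cv2,numpy as np
a=cv2.imread('pics/top0.png')[118:218,192:292];b=cv2.imread('pics/side0.png')[185:285,225:325]
cv2.imwrite('pics/z1.png',np.hstack([cv2.resize(i,(400,400),interpolation=cv2.INTER_CUBIC) for i in(a,b)]))
E
```

```text
(no output)
```

View pics/z1.png

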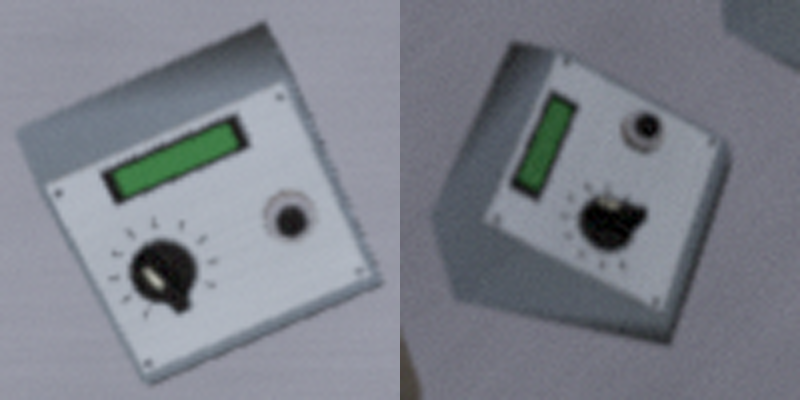

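The zoomed view shows the panel screws, the button and the knob. The white line points roughly to the upper left in the top view. I'll triangulate the screws and the button.

```bash
cat > h.py <<'E'
import numpy as np,cv2
from scipy.spatial.transform import Rotation as R
def ray(c,uv):
    K=np.array([[c['fx'],0,c['cx']],[0,c['fy'],c['cy']],[0,0,1.]])
    n=cv2.undistortPoints(np.array([[uv]],float),K,c['D'])[0,0]
    M=cv2.Rodrigues(c['rvec'])[0]; d=M.T@np.r_[n,1]; return -M.T@c['tvec'],d/np.linalg.norm(d)
def tri(rs):
    A=sum(np.eye(3)-np.outer(d,d) for o,d in rs);b=sum((np.eye(3)-np.outer(d,d))@o for o,d in rs)
    p=np.linalg.solve(A,b);return p,max(np.linalg.norm(np.cross(p-o,d)) for o,d in rs)
def onplane(r,p,n): o,d=r; return o+d*((p-o)@n)/(d@n)
def proj(c,P):
    K=np.array([[c['fx'],0,c['cx']],[0,c['fy'],c['cy']],[0,0,1.]])
    return cv2.projectPoints(np.array(P,float).reshape(-1,3),c['rvec'],c['tvec'],K,c['D'])[0][:,0]
E
python3 - <<'E'
from h import *
from rig import bot
T,S=bot.calibration('top'),bot.calibration('side')
t=np.array([(60,193),(281,97),(360,271),(149,363),(291,222)])/4+[192-.4,118-.4]
s=np.array([(497,220),(568,62),(713,142),(656,300),(649,127)])/4+[225-100-.4,185-.4]
P=[]
for a,b in zip(t,s):
    p,e=tri([ray(T,a),ray(S,b)]);P.append(p);print(p.round(1),round(e,1))
P=np.array(P);c=P[:4].mean(0);n=np.linalg.svd(P[:4]-c)[2][2];n*=np.sign(n[2])
print('n',n,'tilt',np.degrees(np.arccos(n[2])),'yaw',np.degrees(np.arctan2(-n[1],-n[0])),(P[4]-c)@n)
right=(P[1]+P[2]-P[0]-P[3])/2;print('right yaw',np.degrees(np.arctan2(right[0],-right[1])),c)
E
```

```text
[624.7 302.3 123.1] 0.1
[690.  138.  125.4] 0.9
[567.9  88.7  48.8] 0.6
[501.7 252.3  50.3] 0.2
[601.4 135.6  94.3] 1.0
n [-0.45750239 -0.18135439  0.87051832] tilt 29.481072304127927 yaw 21.623422409989686 14.808555910662307
right yaw 21.858078769295773 [596.08539446 195.31110642  86.88102585]
```

```bash
cat >> h.py <<'E'
Y=np.radians(21.8)
n=np.array([-.5*np.cos(Y),-.5*np.sin(Y),np.cos(np.pi/6)])
right=np.array([np.sin(Y),-np.cos(Y),0]); up=np.cross(n,right)
B=np.array([601.4,135.6,94.3]); G=B+2*n-103*right
def Rt(cw):  # tool y at cw degrees clockwise from panel-up
    a=np.radians(cw); y=np.cos(a)*up+np.sin(a)*right; z=-n
    return R.from_matrix(np.c_[np.cross(y,z),y,z])
def go(s,p,r):
    w=(r*R.from_rotvec(s['tool_rot']).inv()).as_rotvec(degrees=True);d=(p-s['position'])/10
    print('rot deg',w.round(2),np.linalg.norm(w).round(1),'shift cm',d.round(2),np.linalg.norm(d).round(1))
E
python3 - <<'E'
from h import *
from rig import bot
print(G,n,right,up); go(bot.state(),G+150*n,Rt(73))
E
```

```text
[562.22062711 230.86267233  96.03205081] [-0.46424291 -0.18568392  0.8660254 ] [ 0.37136784 -0.92848583  0.        ] [0.80409231 0.32161398 0.5       ]
rot deg [  6.18 -29.53  19.08] 35.7 shift cm [27.85 81.62 -1.22] 86.2
```

```bash
python3 -m pendant '[[[0,0,0],[0,0,4],8.5],[[0,0,0],[1.74,5.1,0],8.5],[[0,0,0],[1.74,5.1,0],8.5],[[0,0,0],[1.74,5.1,0],8.5],[[0,0,0],[1.74,5.1,0],8.5],[[0,0,0],[1.74,5.1,0],8.5],[[0,0,0],[1.74,5.1,0],8.5],[[0,0,0],[1.74,5.1,0],8.5],[[0,0,0],[1.74,5.1,0],8.5],[[0,0,0],[1.74,5.1,0],8.5],[[0,0,0],[1.74,5.1,0],8.5],[[0,0,0],[1.74,5.1,0],8.5]]' | tail -c 700
python3 -m pendant '[[[1,-5,3.2],[1.74,5.1,0],8.5],[[1,-5,3.2],[1.74,5.1,0],8.5],[[1,-5,3.2],[1.74,5.1,0],8.5],[[1,-5,3.2],[1.74,5.1,0],8.5],[[1,-5,3.2],[1.74,5.1,0],8.5],[[1,-5,3.2],[0,0,-3],8.5],[[0,0,0],[0,0,-2],8.5],[[0,0,0],[0,0,0],8.5]]' | tail -c 700
python3 - <<'E'
from h import *
from rig import bot
s=bot.state();c=bot.calibration('wrist');print(s['qpos'].round(2) if hasattr(s['qpos'],'round') else s['qpos']); go(s,G+150*n,Rt(73))
im=bot.camera('wrist')[:,:,::-1].copy();cv2.imwrite('pics/w1.png',im)
np.save('c1.npy',c,allow_pickle=True)
print(proj(c,[G,G+16*n,B,G+24*up]))
E
```

```text
t: 1.6
position: [405.6, -50.9, 279.1]
tool_rot: [3.097, 0.525, 0.001]
force: [0.7, -0.2, 0.2]
grip_width: 85.0
gripper_force: 0.0
t: 2.6
position: [491.0, 202.1, 226.2]
tool_rot: [-2.846, -1.005, -0.813]
force: [0.4, -0.5, 0.3]
grip_width: 84.9
gripper_force: 0.0
[ 0.26 -0.45  2.24  0.07  0.83  1.12]
rot deg [ 0.27  0.27 -0.02] 0.4 shift cm [ 0.16  0.09 -0.03] 0.2
[[313.6771784  181.53390133]
 [313.73972237 186.05162007]
 [419.06473087 212.52807703]
 [321.7147261  156.20539247]]
```

View pics/w1.png

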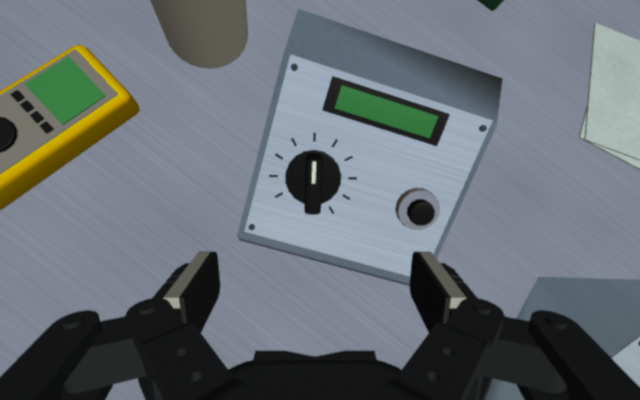

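The wrist view shows the bar upright in the image, from (313,152) to (313,213). The white pointer end is up, so the jaws already line up across the bar. The button is at (422,212). I'll refine the positions with a mask.

```bash
python3 - <<'E'
from h import *
c=np.load('c1.npy',allow_pickle=True).item();im=cv2.imread('pics/w1.png');g=im.max(2)
def blob(x,y,r,thr):
    m=(g<thr).astype(np.uint8);q=np.zeros_like(m);cv2.circle(q,(x,y),r,1,-1);m=m*q
    k,l,st,ce=cv2.connectedComponentsWithStats(m);i=1+st[1:,4].argmax();return st[i],ce[i],l==i
for thr in(50,70):
  st,ce,m=blob(313,183,42,thr);print('knob',st,ce)
  print('rows widths',[(y,np.where(m[y])[0].min(),np.where(m[y])[0].max()) for y in range(150,216,6) if m[y].any()])
  st,ce2,_=blob(422,212,15,thr);print('btn',st,ce2)
# white line
m=(im.min(2)>130).astype(np.uint8);q=np.zeros_like(m);q[155:200,303:324]=1;ys,xs=np.where(m*q);print('line',xs.min(),xs.max(),ys.min(),ys.max(),np.polyfit(ys,xs,1))
Bn=onplane(ray(c,ce2),B,n);print('B',Bn,B,(Bn-B)@right,(Bn-B)@up)
# skirt circle (8mm above panel)
G8=G-16*n
for nm,uv,p0 in(('skirt L',(286,178),G8),('skirt R',(341,178),G8),('skirt T',(313.5,150.5),G8),('bar bottom',(313,213.5),G+16*n)):
    p=onplane(ray(c,uv),p0,n);print(nm,(p-G)@right,(p-G)@up)
E
```

```text
knob [ 287  151   53   62 2211] [312.67526006 179.38218001]
rows widths [(156, np.int64(297), np.int64(328)), (162, np.int64(291), np.int64(334)), (168, np.int64(288), np.int64(337)), (174, np.int64(287), np.int64(339)), (180, np.int64(287), np.int64(339)), (186, np.int64(288), np.int64(337)), (192, np.int64(291), np.int64(335)), (198, np.int64(297), np.int64(329)), (204, np.int64(305), np.int64(319)), (210, np.int64(306), np.int64(319))]
btn [408 200  26  25 505] [420.27524752 212.02574257]
knob [ 286  151   54   63 2291] [312.52946312 179.36403317]
rows widths [(156, np.int64(296), np.int64(329)), (162, np.int64(291), np.int64(334)), (168, np.int64(288), np.int64(338)), (174, np.int64(286), np.int64(339)), (180, np.int64(286), np.int64(339)), (186, np.int64(288), np.int64(338)), (192, np.int64(291), np.int64(335)), (198, np.int64(296), np.int64(329)), (204, np.int64(305), np.int64(320)), (210, np.int64(305), np.int64(319))]
btn [407 200  27  25 529] [420.37996219 212.01890359]
line 312 315 162 183 [-2.14526589e-02  3.17145058e+02]
B [602.43132771 134.95296911  94.71412567] [601.4 135.6  94.3] 0.9837609517665162 0.8282513395708501
skirt L -24.840879545992323 -8.187122403533781
skirt R 24.9523496984842 7.133122868928897
skirt T -7.63937538843728 24.396459388211785
bar bottom 6.692221225128212 -23.89040335169153
```

```bash
sed -i 's/^B=.*/B=np.array([602.4,135.0,94.7]); G=np.array([562.2,230.9,96.0])/' h.py; python3 - <<'E'
from h import *
from rig import bot
s=bot.state();go(s,G-2*n,Rt(75))
E
```

```text
rot deg [ 1.16  0.83 -1.73] 2.2 shift cm [  7.1    2.91 -13.42] 15.5
```

```bash
python3 -m pendant '[[[1.16,0.83,-1.73],[1.42,0.58,-2.68],4],[[0,0,0],[1.42,0.58,-2.68],4],[[0,0,0],[1.42,0.58,-2.68],4],[[0,0,0],[1.42,0.58,-2.68],4],[[0,0,0],[0.71,0.29,-1.34],4],[[0,0,0],[0.5,0.2,-0.96],4],[[0,0,0],[0.21,0.09,-0.4],4],[[0,0,0],[0,0,0],4]]' 
python3 - <<'E'
from h import *
from rig import bot
s=bot.state();go(s,G-2*n,Rt(75))
E
```

```text
t: 3.65
position: [563.6, 230.9, 98.5]
tool_rot: [-2.852, -0.95, -0.804]
force: [-24.6, -12.3, 24.8]
grip_width: 39.9
gripper_force: 17.1
rot deg [ 0.04  0.02 -0.05] 0.1 shift cm [-0.05  0.03 -0.42] 0.4
```

```bash
python3 -m pendant '[[[0,0,0],[-0.38,-0.15,0.7],4],[[0,0,0],[0,0,0],4]]' 
python3 - <<'E'
from h import *
from rig import bot
s=bot.state();go(s,G-2*n,Rt(75));print(bot.tips_ahead,s['force']@n,(s['position']-G)@n,s['torque'])
im=bot.camera('wrist')[:,:,::-1].copy();cv2.imwrite('pics/w2.png',im)
print(proj(bot.calibration('wrist'),[G,G+16*n,B,G-24*n]))
E
```

```text
t: 3.9
position: [560.8, 230.0, 104.1]
tool_rot: [-2.85, -0.948, -0.812]
force: [-0.2, 0.5, -0.7]
grip_width: 40.0
gripper_force: 0.0
rot deg [-0.08  0.28  0.01] 0.3 shift cm [ 0.23  0.13 -0.99] 1.0
8.0 -0.595884201096989 7.851703955444998 [-0.0616336   0.2554162  -0.03722194]
[[312.80235677 260.40754177]
 [312.67334858 277.74450056]
 [510.39282032 304.68858388]
 [312.95463772 239.94465729]]
```

View pics/w2.png

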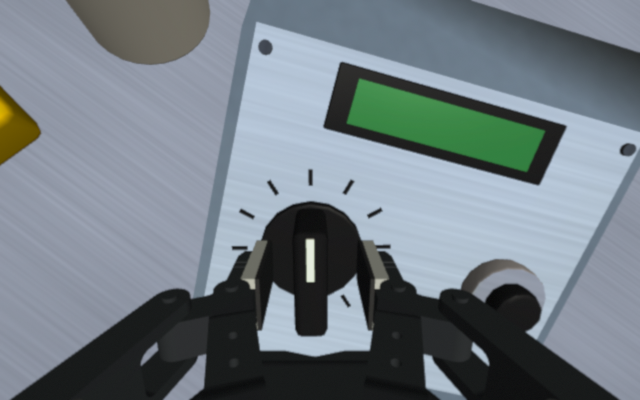

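The view shows the bar between the pads at about (310,285), with the skirt just below the tips. My earlier approach touched the skirt, and the tips now stand a few mm clear of it. I'll close here.

```bash
python3 -m pendant '[[[0,0,0],[0,0,0],1.2],[[0,0,0],[0,0,0],1.2],[[0,0,0],[0,0,0],1.2],[[0,0,0],[0,0,0],1.2],[[0,0,0],[0,0,0],1.2]]' 60
python3 - <<'E'
from h import *
from rig import bot
s=bot.state();print(s['qpos'],s['torque']@n,s['force']@n,s['force']@right,s['force']@up,s['torque'])
print('10deg anticw about n:',(10*n).round(2))
E
```

```text
t: 4.58
position: [559.2, 230.5, 102.0]
tool_rot: [-2.85, -0.949, -0.804]
force: [-5.8, 1.2, 4.6]
grip_width: 13.3
gripper_force: 54.2
[ 0.27921745 -0.09768156  2.18541126  0.10183808  0.53448708  1.13335749] 0.051488054514537085 6.457250640701456 -3.310719441393958 -1.9905466153642233 [0.33533409 0.62979735 0.37424741]
10deg anticw about n: [-4.64 -1.86  8.66]
```

```bash
python3 -m pendant '[[[-4.64,-1.86,8.66],[0,0,0],1.2],[[-4.64,-1.86,8.66],[0,0,0],1.2],[[-4.64,-1.86,8.66],[0,0,0],1.2],[[-4.64,-1.86,8.66],[0,0,0],1.2],[[-4.64,-1.86,8.66],[0,0,0],1.2],[[-4.64,-1.86,8.66],[0,0,0],1.2],[[0,0,0],[0,0,0],1.2]]' 
cat > st.py <<'E'
from h import *
from rig import bot
s=bot.state();y=R.from_rotvec(s['tool_rot']).as_matrix()[:,1]
d=s['position']-G
print('cw',np.degrees(np.arctan2(y@right,y@up)).round(1),'Tn',(s['torque']@n).round(3),'F n,r,u',[round(float(s['force']@v),1) for v in(n,right,up)],'off',[round(float(d@v),1) for v in(n,right,up)],'q6',round(s['qpos'][5],2),s['grip_width'])
E
python3 st.py
```

```text
t: 5.45
position: [560.2, 230.1, 102.4]
tool_rot: [1.88, 2.114, 0.682]
force: [0.3, 1.4, 2.0]
grip_width: 13.3
gripper_force: 53.8
cw 15.1 Tn 0.129 F n,r,u [1.3, -1.1, 1.7] off [6.6, 0.0, 1.3] q6 0.08 13.262926753509387
```

```bash
python3 -m pendant '[[[-4.64,-1.86,8.66],[0,0,0],1.2],[[-4.64,-1.86,8.66],[0,0,0],1.2],[[-4.64,-1.86,8.66],[0,0,0],1.2],[[-4.64,-1.86,8.66],[0,0,0],1.2],[[-4.64,-1.86,8.66],[0,0,0],1.2],[[-4.64,-1.86,8.66],[0,0,0],1.2],[[0,0,0],[0,0,0],1.2]]' >/dev/null; python3 st.py
python3 -m pendant '[[[-0.93,-0.37,1.73],[0,0,0],1.2],[[-0.93,-0.37,1.73],[0,0,0],1.2],[[0,0,0],[0,0,0],1.2],[[0,0,0],[0,0,0],1.2]]' >/dev/null; python3 st.py
```

```text
cw -44.8 Tn 0.087 F n,r,u [-5.0, -3.6, 4.5] off [6.7, -0.3, 2.5] q6 -0.96 13.427505991955117
cw -48.7 Tn -0.098 F n,r,u [-4.9, -3.6, 4.8] off [6.7, -0.4, 2.5] q6 -1.03 12.730449574256275
```

```bash
python3 -m pendant '[[[-0.93,-0.37,1.73],[0,0,0],1.2],[[-0.93,-0.37,1.73],[0,0,0],1.2],[[0,0,0],[0,0,0],1.2]]' >/dev/null; python3 st.py
python3 -m pendant '[[[-0.93,-0.37,1.73],[0,0,0],1.2],[[-0.93,-0.37,1.73],[0,0,0],1.2],[[0,0,0],[0,0,0],1.2]]' >/dev/null; python3 st.py
```

```text
cw -52.3 Tn -1.877 F n,r,u [-3.0, -2.1, 3.4] off [6.7, -0.4, 2.4] q6 -1.1 13.001762987832002
cw -56.3 Tn -2.163 F n,r,u [0.4, -4.4, 1.8] off [6.8, -0.9, 1.8] q6 -1.17 13.04278331059752
```

The stop is confirmed: torque rises firmly past about -48.5°. I'll go back to the first click angle, reopen and regrip square, then turn +120°.

```bash
python3 -m pendant '[[[2.79,1.11,-5.2],[0,0,0],1.2],[[2.79,1.11,-5.2],[0,0,0],1.2],[[0,0,0],[0,0,0],3.5],[[0,0,0],[0,0,0],3.5],[[0,0,0],[0,0,0],3.5]]' >/dev/null; python3 st.py
python3 -m pendant '[[[0,0,0],[0,0,0],1.2],[[0,0,0],[0,0,0],1.2],[[0,0,0],[0,0,0],1.2],[[0,0,0],[0,0,0],1.2]]' >/dev/null; python3 st.py
```

```text
cw -45.0 Tn -0.043 F n,r,u [0.3, -0.2, -0.0] off [6.4, 0.4, 0.3] q6 -0.97 34.978703425732746
cw -45.0 Tn 0.092 F n,r,u [-1.7, -4.4, 2.0] off [6.9, -0.7, 1.7] q6 -0.97 13.024111436111381
```

```bash
python3 -m pendant '[[[4.64,1.86,-8.66],[0,0,0],1.2],[[4.64,1.86,-8.66],[0,0,0],1.2],[[4.64,1.86,-8.66],[0,0,0],1.2],[[4.64,1.86,-8.66],[0,0,0],1.2],[[4.64,1.86,-8.66],[0,0,0],1.2],[[4.64,1.86,-8.66],[0,0,0],1.2],[[4.64,1.86,-8.66],[0,0,0],1.2],[[4.64,1.86,-8.66],[0,0,0],1.2],[[4.64,1.86,-8.66],[0,0,0],1.2],[[4.64,1.86,-8.66],[0,0,0],1.2],[[4.64,1.86,-8.66],[0,0,0],1.2],[[4.64,1.86,-8.66],[0,0,0],1.2]]' >/dev/null; python3 st.py
python3 -m pendant '[[[0,0,0],[0,0,0],1.2],[[0,0,0],[0,0,0],4],[[0,0,0],[0,0,0],4],[[0,0,0],[0,0,0],4],[[0,0,0],[0,0,0],4],[[0,0,0],[0,0,0],4]]' >/dev/null; python3 st.py
python3 -m pendant '[[[0,0,0],[-0.93,-0.37,1.73],4],[[0,0,0],[-1.4,-0.56,2.6],4],[[0,0,0],[-1.86,-0.74,3.46],4],[[0,0,0],[0,0,0],4]]' >/dev/null; python3 st.py
python3 - <<'E'
from h import *
from rig import bot
im=bot.camera('wrist')[:,:,::-1].copy();cv2.imwrite('pics/w3.png',im)
c=bot.calibration('wrist');print(proj(c,[G+16*n,B]))
np.save('c3.npy',c,allow_pickle=True)
E
```

```text
cw 75.4 Tn 0.242 F n,r,u [0.5, -7.9, 1.6] off [6.9, -1.2, 1.0] q6 1.14 13.348062359283828
cw 75.0 Tn 0.003 F n,r,u [0.0, 0.3, 0.0] off [6.6, 0.2, 0.7] q6 1.13 40.10473258813933
cw 75.0 Tn -0.011 F n,r,u [0.3, 0.3, -0.1] off [99.7, 0.2, 3.8] q6 1.15 40.1277314507108
[[313.20002224 210.56050401]
 [443.00099376 234.84542955]]
```

View pics/w3.png

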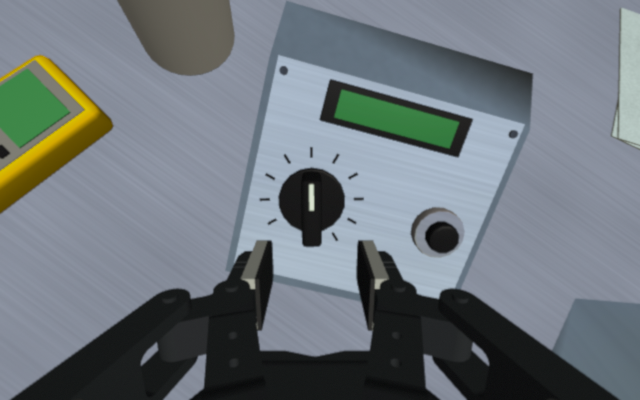

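The pointer stands on the fifth tick (311,151), which is the fourth click, and the button at (443,236) matches my estimate. Now I'll shut the fingers and go above the button.

```bash
python3 - <<'E'
from h import *
from rig import bot
go(bot.state(),B+45*n,Rt(75))
E
```

```text
rot deg [-0.09  0.28  0.02] 0.3 shift cm [ 6.31 -8.66 -4.82] 11.7
```

```bash
sed 's/-G$/-B/' st.py > sb.py
python3 -m pendant '[[[0,0,0],[2.1,-2.89,-1.6],0],[[0,0,0],[2.1,-2.89,-1.6],0],[[0,0,0],[2.1,-2.89,-1.6],0],[[0,0,0],[0,0,0],0],[[0,0,0],[0,0,0],0],[[0,0,0],[0.46,0.19,-0.87],0],[[0,0,0],[0.23,0.09,-0.43],0],[[0,0,0],[0,0,0],0]]'; python3 sb.py
```

```text
t: 12.5
position: [587.4, 129.8, 118.4]
tool_rot: [-2.85, -0.949, -0.805]
force: [0.8, -0.1, 0.6]
grip_width: -0.1
gripper_force: 0.0
cw 75.0 Tn -0.052 F n,r,u [0.1, 0.4, 0.9] off [28.4, -0.8, -1.9] q6 0.79 -0.1410551290867
```

```bash
python3 -m pendant '[[[0,0,0],[0.18,-0.01,0.1],0],[[0,0,0],[0.23,0.09,-0.43],0],[[0,0,0],[0.14,0.06,-0.26],0],[[0,0,0],[0,0,0],0]]'>/dev/null; python3 sb.py
python3 -m pendant '[[[0,0,0],[0.14,0.06,-0.26],0],[[0,0,0],[0,0,0],0]]'>/dev/null; python3 sb.py
python3 -m pendant '[[[0,0,0],[0.14,0.06,-0.26],0],[[0,0,0],[0,0,0],0]]'>/dev/null; python3 sb.py
```

```text
cw 75.0 Tn -0.029 F n,r,u [0.3, -1.0, -0.8] off [20.7, 0.6, 0.1] q6 0.79 -0.026413573726118862
cw 75.0 Tn -0.02 F n,r,u [1.5, 0.2, -0.5] off [18.0, 0.7, 0.6] q6 0.78 0.11322660789850708
cw 75.0 Tn -0.066 F n,r,u [3.6, 0.2, -1.5] off [15.0, 0.7, 0.7] q6 0.78 0.34667130037412053
```

Contact is at about 19 mm and the spring force is rising. I'll continue in 2 mm steps until it's firm.

```bash
for i in 1; do python3 -m pendant '[[[0,0,0],[0.09,0.04,-0.17],0],[[0,0,0],[0,0,0],0]]'>/dev/null; python3 sb.py; done
python3 -m pendant '[[[0,0,0],[0.09,0.04,-0.17],0],[[0,0,0],[0,0,0],0]]'>/dev/null; python3 sb.py
```

```text
cw 75.0 Tn 0.011 F n,r,u [5.5, 0.3, -2.0] off [13.1, 0.7, 0.7] q6 0.78 -0.16003841852551162
cw 74.9 Tn -0.032 F n,r,u [27.3, 0.1, -8.2] off [12.7, 0.7, 0.8] q6 0.78 0.12941019961931352
```

The button bottomed out at 27 N after about 6 mm of travel. I'll retreat and check.

```bash
python3 -m pendant '[[[0,0,0],[0,0,0],0],[[0,0,0],[-0.46,-0.19,0.87],0],[[0,0,0],[-0.93,-0.37,1.73],0],[[0,0,0],[-1.86,-0.74,3.46],0],[[0,0,0],[-1.86,-0.74,3.46],0],[[0,0,0],[-1,-0.4,1.8],0],[[0,0,0],[0,0,0],0],[[0,0,0],[0,0,0],0]]'
python3 - <<'E'
from rig import bot
import cv2
cv2.imwrite('pics/w4.png',bot.camera('wrist')[:,:,::-1])
E
```

```text
t: 15.0
position: [536.4, 108.3, 216.3]
tool_rot: [-2.851, -0.948, -0.803]
force: [0.1, -0.5, -1.0]
grip_width: 0.2
gripper_force: 0.0
```

View pics/w4.png

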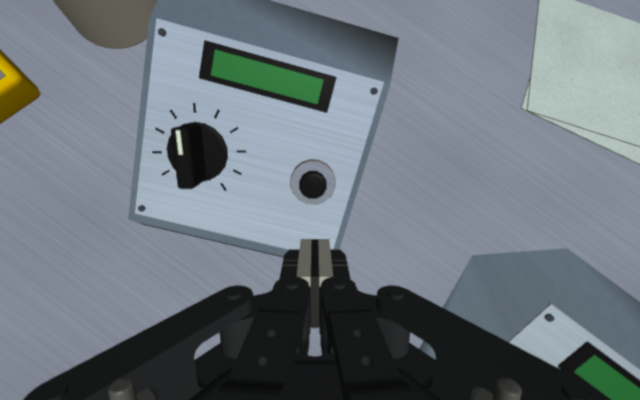

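The selector still points at the fifth tick (perspective tilts its line about as much as the box edge). The button is out and the robot is clear.

```bash
python3 -c "
from rig import bot
print(bot.sign_off())"
```

```text
the job is handed in; nothing more can be done
None
```

I turned the selector to its anticlockwise stop, then four clicks clockwise and let go. I then pushed the set button fully in (27 N at the end of its travel), let it spring back and handed the job in at about 15 s, with no verdict returned; my first approach touched the knob's skirt at about 35 N before I backed off.

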